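Swap the tea tin and the spice jar in the wire rack

ROBOT

A 6-joint arm with a two-finger parallel gripper is mounted at the origin on a cart in front of the work surface, level with it; the furniture and walls round the work are solid. World frame = base frame: x ahead of the robot, y to its left, z up, the work surface at z = 0. Lengths are in m, angles in rad, forces in N, time in s.
With the tool pointing down it reaches from about 0.275 to 0.825 m from the base axis. Payload 4.9 kg.
Tool frame: the origin (TCP) lies on the front face of the gripper's body, between the roots of the fingers; the fingertips stand 73 mm ahead of it and the grasp point (between the pads) lies ctrl.grip_point_offset ahead of it (ctrl.grip_point_offset is the distance from the TCP to the grasp point, in m); z points along the fingers, y is the line along which they close (so a half turn about z gives the same grasp; the last joint's range is limited). The gripper opens to 85 mm and grips with 20 to 120 N. Pads are 22 mm wide; open, the fingers measure 114 mm over their backs; the gripper's body (76 mm by 85 mm) begins 54 mm behind the grasp point. The pads swing forward as they close: fully open they stand 13 mm farther back than shut.
Start: joints at [1.031, 0.326, -0.193, 1.052, 0, 1.437], TCP at [0.217, 0.505, 0.304] pointing down, gripper open.
Joint ranges: [-2.65, 2.65], [-0.97, 1.79], [-1.3, 1.35], [-1.93, 2.1], [-1.47, 1.37], [-3.14, 3.14]. Speed limits (rad/s): [2.57, 2.57, 3.14, 3.14, 3.14, 3.14].

INTERFACE

Orientations are given as a unit quaternion [w, x, y, z].
In Python, from cell import ctrl, get_image, job, spot_in, tip_of gives the robot as it stands. The module is installed in compiled form; this text tells all that it offers.
- The arm moves only by the tool arm_command, never from a script. Its argument "series" is a list of rows, each a list of 7 numbers: the finger opening in mm, from 0 to 85.4, then the shift along the tool's x, y, z in mm, then the turn, a rotation vector about the tool's x, y, z in rad. A call has 1 to 20 rows; each row is the pose to reach, as a shift and turn from the pose commanded when the call began, along the tool's axes at that moment; what a row does not reach only later rows make up. A row lasts 1/8 s, in which the tool goes at most 62.5 mm and 10.7 degrees, less where a joint would pass 70% of its speed; a pose out of reach is approached as far as the arm can. A call with a gripper value outside its range is refused whole. The fingers move at their own pace and stop on an object; "newtons" is the grip in N (left out, the last holds). Time passes only in rows, so rows that repeat a pose let the fingers close. It gives the time, the measured TCP pose, the force, the opening and the grip force at its end, in the units of the state.
- ctrl.get_obs(): the state, without advancing time (a new reading comes with each control period).
- get_image(name): name is "scene" or "side" or "wrist"; returns a dict with "img" (480x640x3 uint8, red, green, blue), "camera_matrix" (3x3 intrinsics, pixels), "R" (3x3) and "t" (3): a world point X has camera coordinates R X + t; the wrist camera has in their place "tool_from_camera" (4x4, takes a point from camera to tool coordinates, whose origin is the TCP and whose axes are the flange's). Camera axes: x right, y down, z forward; pixel columns grow to the right and rows downward; lengths in m; the calibration is good to about 2 mm. A picture is of the moment at which its call begins: read the wrist's pose just before it. There is no depth.
- job.finish_job(): hands the job in; it is judged then, once.
Trained networks look in a picture, given as the dict that the camera call returned (one of the last four; its "shot" number tells which), for a name from the list of things; names that differ only in an ending like _2 or _b are one class to them, and where a whole thing is asked for, a point or a joint stands for the part that bears it (a point fixed in the world has none). Each returns a list of dicts, best first, with "conf" (0 to 1); they miss things now and then, are a little off and sometimes report something else, mostly with a low value. They report only what shows in the picture. A call takes as long as a camera call. They do not tell look-alikes from the thing itself.
- spot_in(label, picture): "xyz" ([x, y, z] in m, in the coordinates of the camera as it stood for that picture, good to about 4 mm: the middle of the surface that is visible of it).
- tip_of(label, picture): "xyz" ([x, y, z] in m, in the coordinates of the camera as it stood for that picture, good to about 4 mm: a listed point, or the origin of a listed thing).
The state is a dict: "time_s": time; "joint_pos": joint angles; "qvel": joint speeds; "tau": joint torques, N m; "ee_pos": TCP position; "ee_rot": TCP orientation; "ft_force": force on the tool from outside, world axes, zero at the start; "torque": the same for the moment, N m; "finger_gap": finger opening in m; "gripper_force": force on a finger pad.
Only numpy, scipy, OpenCV 4.12 (cv2) and the standard library are available. Lean on these libraries where they do the work, as an engineer would, in place of code of your own. Each camera call takes 0.05 s, during which the arm holds its last target. There are 200 camera calls.

TASK

The rectangular tea tin and the spice jar stand in each other's bays of the small wire rack: swap them, so that each stands upright in the middle of the other's bay, on the rack's board, the tin with its broad faces to the rack's front and back as now. The wire hoops leave room for fingers on only two sides of each bay, so take the tin out, stand it on the bare worktop and let go, and later take it by its other pair of faces. Lift things clear of the hoops, set them down gently without dropping or tipping them, and leave the cup, the canister and the large mug where they stand.

Things in the scene. Friction and masses are not known exactly. Their poses are not given: they have to be found in the camera images.
- rack: Fixed rack: wooden board 130 (x) x 260 (y) x 14 mm with four upright dark wire hoops (wire 6 mm, 90 mm long over wire centres, tops 106 mm above the worktop). Origin: centre of the board's underside, on the worktop; x points to its back, y to its left, z up. Turned up to 0.3 rad. The worktop before it is bare: there is room to stand the tin 150 mm from its origin toward its front.
- bay_a (a point): Centre of the left bay, on the board's top surface (14 mm above the worktop), at y = +60 mm in the rack's frame; axes as the rack's. Its two hoops run along x at its left and right, 74 mm clear between the wires: fingers fit only at the front and back (they close along the rack's x); front and back are open.
- bay_b (a point): Centre of the right bay, on the board's top surface (14 mm above the worktop), at y = -60 mm in the rack's frame; axes as the rack's. Its two hoops run along y at its front and back, 58 mm clear between the wires: fingers fit only at the left and right (they close along the rack's y), where there are 77 mm from the bay's centre to the near hoop of the left bay; right side open.
- tin: Rectangular white tea tin with pale wooden lid (lid fixed), 44 (x) x 60 (y) x 88 mm tall, loose, about 0.15 to 0.3 kg. Origin: centre of its underside; x is across its narrow depth (broad faces look along +-x), z up. Starts upright in one of the two bays, broad faces about to the rack's front and back; in a bay it has 7 mm play to each hoop.
- jar: Round spice jar, clear glass with dark cap, the one standing in the rack, 41 mm diameter, 105 mm tall, loose, about 0.1 kg. Origin: centre of its underside; z up. Starts upright in the other bay.
- cup: Bystander: small dark cup with handle, body 60 mm across, 84 mm with handle, 53 mm tall, standing to the right of the rack, nearer the robot. Origin: about the centre of its underside.
- canister: Bystander: round canister with wooden lid, 77 mm across, 85 mm tall, standing behind the rack. Origin: centre of its underside.
- mug: Bystander: large cream mug with handle, body 82 mm across, 120 mm with handle, 94 mm tall, standing behind the rack. Origin: about the centre of its underside.
Things that resemble listed ones, but are neither listed nor needed, are in the scene too. Leave any turquoise or yellow look-alike of the jar alone.

How it is judged:
On the way:
1. the tin stands upright on the bare worktop, outside the rack, let go (linear speed of tin below 0.02 m/s and angle between tin's own z axis and vertical below 0.1 rad and contact force between tin and the fingers below 0.1 N and height (world z) of tin below 0.006 m and horizontal distance between tin and bay_a above 0.07 m and horizontal distance between tin and bay_b above 0.07 m), for 0.2 s.
At the end, for the whole second after the job is handed in: Tin and jar have changed bays: each stands released, at rest and upright (within 0.1 rad) on the rack's board within 25 mm of the centre of the bay in which the other began, and the tin's broad faces look to the rack's front and back within 0.26 rad (15 degrees) (((horizontal distance between tin and bay_a below 0.025 m and horizontal distance between jar and bay_b below 0.025 m) or (horizontal distance between tin and bay_b below 0.025 m and horizontal distance between jar and bay_a below 0.025 m)) and distance of each of tin, jar from where it was at the start of the episode above 0.07 m and angle between the x axis of tin and the x axis of rack, either way round below 0.26 rad and z of tin in the frame of bay_a between -0.004 and 0.006 m and z of jar in the frame of bay_a between -0.004 and 0.006 m and linear speed of each of tin, jar below 0.02 m/s and angle between each of tin, jar's own z axis and vertical below 0.1 rad and contact force between each of tin, jar and the fingers below 0.1 N); the robot touches nothing.
It fails at once if the cup is pushed more than 30 mm or tipped over (distance of cup from where it was at the start of the episode above 0.03 m or angle between cup's own z axis and vertical above 0.5 rad).
It fails at once if the canister is pushed more than 30 mm or tipped over (distance of canister from where it was at the start of the episode above 0.03 m or angle between canister's own z axis and vertical above 0.5 rad).
It fails at once if the large mug is pushed more than 30 mm or tipped over (distance of mug from where it was at the start of the episode above 0.03 m or angle between mug's own z axis and vertical above 0.5 rad).
It fails at once if the tin or the spice jar is dropped or thrown (moves faster than 0.6 m/s with no finger touching it) ((linear speed of tin above 0.6 m/s and contact force between tin and the fingers below 0.05 N) or (linear speed of jar above 0.6 m/s and contact force between jar and the fingers below 0.05 N)).
It fails at once if the tin or the spice jar is tipped over (angle between any of tin, jar's own z axis and vertical above 0.8 rad).
It also fails if it takes over 67 s, if anything falls off the work surface, if the arm or the gripper's body presses on something with over 40 N, if the wrist force passes 120 N, or if a joint passes its speed limit or range.

## Working session

There is one attempt and no reset: what is moved stays moved. The work goes in short steps, Python scripts to look and compute and a tool call to move; the robot and the scene stay as the last step left them, time stands still between calls to the robot, and variables do not carry over. Pictures are saved under pics/ and viewed, at most 10 in all, crops included, and the job is handed in when it is done.

Besides the shell and the picture viewer there is one more tool, called as name(argument=value, ...) on one line, values as JSON. arm_command: Moves the arm, as the interface text tells. Its arguments: {"type":"object","properties":{"series":{"type":"array"},"newtons":{"type":"number"}},"required":["series"]}

```bash
mkdir -p pics
cat > h.py <<'E'
import numpy as np, cv2
from scipy.spatial.transform import Rotation as Ro
from cell import ctrl, get_image, job, spot_in, tip_of
def Rq(q): return Ro.from_quat([q[1],q[2],q[3],q[0]])
def towld(p,im,obs=None):
    p=np.array(p)
    if im.get("R") is not None: return np.array(im["R"]).T@(p-np.array(im["t"]))
    T=np.array(im["tool_from_camera"]); q=T[:3,:3]@p+T[:3,3]
    return Rq(obs["ee_rot"]).apply(q)+np.array(obs["ee_pos"])
def pix(p,im):
    u=np.array(im["camera_matrix"])@np.array(p); return (u[:2]/u[2]).round().astype(int)
def save(im,n): cv2.imwrite("pics/"+n+".png",cv2.cvtColor(im["img"],cv2.COLOR_RGB2BGR))
E
python3 - <<'E'
from h import *
o=ctrl.get_obs(); print(o["time_s"],o["ee_pos"],o["ee_rot"],o["finger_gap"],ctrl.grip_point_offset)
for c in ["scene","side"]:
    im=get_image(c); save(im,c+"0")
    for l in ["rack","bay_a","bay_b","tin","jar","cup","canister","mug"]:
        for d in tip_of(l,im)[:4]:
            print(c,l,round(d["conf"],2),towld(d["xyz"],im).round(3),pix(d["xyz"],im))
E
```

```text
0.0 [0.21685153 0.50493458 0.30308925] [-2.89480216e-04  2.01499496e-01  9.79488218e-01 -8.36133574e-04] 0.08560666105280582 0.0539
scene rack 0.92 [ 0.553 -0.294 -0.003] [291 281]
scene bay_a 0.66 [ 0.541 -0.234  0.012] [258 267]
scene bay_a 0.64 [ 0.563 -0.357  0.011] [326 285]
scene bay_b 0.66 [ 0.541 -0.234  0.012] [258 267]
scene bay_b 0.64 [ 0.563 -0.357  0.011] [326 285]
scene tin 0.93 [ 0.539 -0.238  0.01 ] [260 269]
scene jar 0.86 [ 0.566 -0.356  0.007] [326 286]
scene jar 0.63 [ 0.412 -0.431 -0.001] [315 369]
scene jar 0.57 [ 0.409 -0.167 -0.003] [177 305]
scene cup 0.91 [ 0.43  -0.52  -0.001] [376 387]
scene canister 0.71 [ 0.787 -0.154 -0.001] [298 193]
scene mug 0.57 [ 0.751 -0.288 -0.004] [346 223]
scene mug 0.26 [ 0.431 -0.522  0.001] [377 385]
side rack 0.69 [ 0.555 -0.297  0.001] [301 239]
side bay_a 0.93 [ 0.547 -0.238  0.016] [294 215]
side bay_a 0.82 [ 0.563 -0.36   0.016] [308 255]
side bay_a 0.62 [ 0.429 -0.523 -0.001] [236 340]
side bay_b 0.93 [ 0.547 -0.238  0.016] [294 215]
side bay_b 0.82 [ 0.563 -0.36   0.016] [308 255]
side bay_b 0.62 [ 0.429 -0.523 -0.001] [236 340]
side tin 0.62 [ 0.543 -0.243  0.01 ] [293 219]
side jar 0.85 [ 0.569 -0.353  0.008] [311 255]
side jar 0.73 [ 0.411 -0.17  -0.004] [229 207]
side jar 0.67 [ 0.411 -0.436  0.002] [225 298]
side cup 0.7 [ 0.428 -0.524 -0.003] [235 341]
side canister 0.76 [ 0.784 -0.158 -0.003] [396 192]
side mug 0.67 [ 0.75  -0.291 -0.003] [396 231]
```

Run:
```python
import cv2
a=cv2.imread("pics/scene0.png"); b=cv2.imread("pics/side0.png")
cv2.imwrite("pics/s_crop.png",cv2.resize(a[140:440,130:450],(800,750))[:600])
cv2.imwrite("pics/sd_crop.png",cv2.resize(b[100:370,160:460],(660,594)))
```

```text
(no output)
```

View pics/s_crop.png

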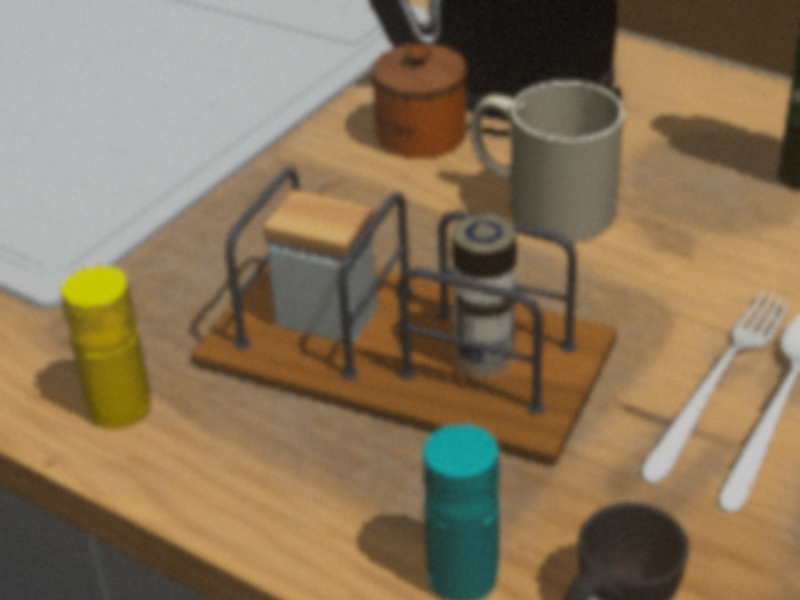

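View pics/sd_crop.png

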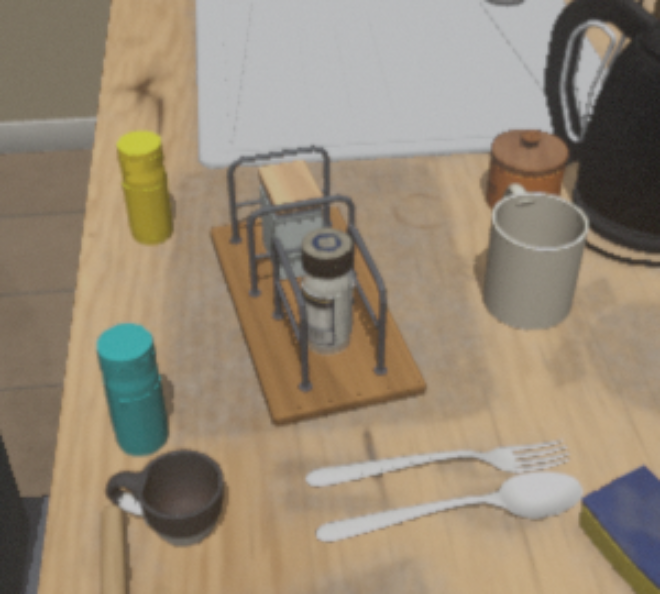

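The three jar-like things are the clear one with the dark cap in the rack at scene (326,286), a turquoise one at (315,369) and a yellow one at (177,305). The clear one fits, since it stands in the rack's right bay, and the crop confirms it. The tin stands in the left bay at (260,269).

```bash
cat >> h.py <<'E'
def go(x,y,z,psi):
    "psi: world angle of closing line; tool down. prints row (mm, rotvec)"
    o=ctrl.get_obs(); R0=Rq(o["ee_rot"]); best=None
    for k in (0,np.pi):
        a=psi+k; yv=np.array([np.cos(a),np.sin(a),0]); zv=np.array([0,0,-1.]); xv=np.cross(yv,zv)
        R1=Ro.from_matrix(np.c_[xv,yv,zv]); r=(R0.inv()*R1).as_rotvec()
        s=R0.inv().apply(np.array([x,y,z])-o["ee_pos"])*1000
        print("go",s.round(1),r.round(3))
E
python3 - <<'E'
from h import *
for n,pts in [("scene",[(130+192/2.5,140+355/2.5),(130+552/2.5,140+458/2.5),(130+616/2.5,140+332/2.5)]),("side",[(160+211/2.2,100+228/2.2),(160+275/2.2,100+414/2.2),(160+424/2.2,100+385/2.2)])]:
    im=get_image(n); K=np.array(im["camera_matrix"]);R=np.array(im["R"]);t=np.array(im["t"]);c=-R.T@t;P=[]
    for p in pts:
        d=R.T@np.linalg.inv(K)@np.array([*p,1]); P.append((c+d*(0.014-c[2])/d[2])[:2])
    P=np.array(P); print(n,P.round(3),"yaw",np.arctan2(*(P[2]-P[1])[::-1]).round(3),np.arctan2(-(P[0]-P[1])[0],(P[0]-P[1])[1]).round(3),np.linalg.norm(P[0]-P[1]),np.linalg.norm(P[2]-P[1]),"ctr",(P[0]+P[2])/2)
print(ctrl.get_obs()["joint_pos"])
go(0.52,-0.29,0.34,0.16)
E
```

```text
scene [[ 0.464 -0.186]
 [ 0.506 -0.437]
 [ 0.631 -0.416]] yaw 0.165 0.167 0.2541931757648739 0.12678600872440862 ctr [ 0.54739711 -0.30107454]
side [[ 0.469 -0.189]
 [ 0.514 -0.436]
 [ 0.636 -0.419]] yaw 0.14 0.179 0.2512705904397534 0.12311501163237365 ctr [ 0.5526571  -0.30381805]
[ 1.03081656e+00  3.26199410e-01 -1.92602730e-01  1.05199353e+00
  2.33913965e-06  1.43658362e+00]
go [-592.2 -611.2  -36.1] [-0.    -0.     1.005]
go [-592.2 -611.2  -36.1] [ 0.    -0.    -2.137]
```

arm_command(series=[[85,-148,-153,-9,0,0,0.25],[85,-296,-306,-18,0,0,0.5],[85,-444,-459,-27,0,0,0.75],[85,-592,-611,-36,0,0,1.005],[85,-592,-611,-36,0,0,1.005],[85,-592,-611,-36,0,0,1.005],[85,-592,-611,-36,0,0,1.005],[85,-592,-611,-36,0,0,1.005],[85,-592,-611,-36,0,0,1.005],[85,-592,-611,-36,0,0,1.005],[85,-592,-611,-36,0,0,1.005],[85,-592,-611,-36,0,0,1.005],[85,-592,-611,-36,0,0,1.005],[85,-592,-611,-36,0,0,1.005],[85,-592,-611,-36,0,0,1.005],[85,-592,-611,-36,0,0,1.005],[85,-592,-611,-36,0,0,1.005]])

```text
time_s: 3.12
ee_pos: [0.5195, -0.2884, 0.3401]
ee_rot: [-0.0, 0.648, 0.762, 0.0]
ft_force: [-0.1, -0.0, -0.2]
finger_gap: 0.0851
gripper_force: 0.0
```

Run:
```python
from h import *
o=ctrl.get_obs(); print(o["time_s"],o["ee_pos"],o["ee_rot"],o["joint_pos"])
im=get_image("wrist"); save(im,"w1")
for l in ["rack","bay_a","bay_b","tin","jar"]:
    for f in (tip_of,spot_in):
        for d in f(l,im)[:3]:
            print(l,f.__name__,round(d["conf"],2),towld(d["xyz"],im,o).round(3),pix(d["xyz"],im))
```

```text
3.125 [ 0.51954213 -0.28838835  0.34007335] [-2.37035524e-04  6.47858145e-01  7.61760960e-01  8.47240266e-05] [-6.30995982e-01  3.90181605e-01 -5.57081045e-03  1.17550420e+00
  2.03929260e-04  7.78542721e-01]
rack call 0.69 [ 0.556 -0.302 -0.   ] [346 209]
rack call 0.67 [ 0.539 -0.285  0.015] [335 195]
bay_a call 0.58 [ 0.542 -0.277  0.013] [339 189]
bay_b call 0.58 [ 0.542 -0.277  0.013] [339 189]
tin call 0.7 [ 0.538 -0.24   0.011] [341 155]
tin call 0.67 [ 0.767 -0.159  0.069] [603 112]
tin call 0.61 [ 0.537 -0.238  0.099] [347 159]
jar call 0.96 [ 0.409 -0.166 -0.001] [235  66]
jar call 0.82 [ 0.56  -0.353  0.014] [342 253]
jar call 0.58 [ 0.412 -0.431  0.003] [217 289]
jar call 0.87 [ 0.556 -0.344  0.118] [348 281]
jar call 0.71 [ 0.416 -0.172  0.104] [214  52]
jar call 0.56 [ 0.425 -0.417  0.032] [222 290]
```

View pics/w1.png

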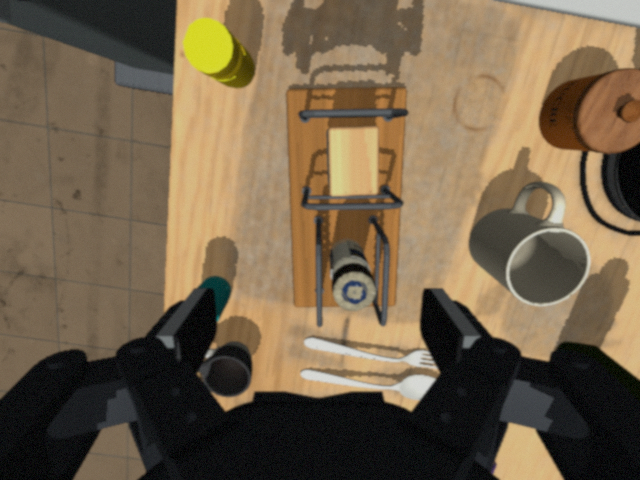

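The wrist view shows the board corners at about (288,88), (406,84), (396,305) and (295,306). The tin's lid runs from (328,127) to (380,195), and the jar's cap centre is at (354,288). I'll convert these to positions.

Run:
```python
from h import *
o=ctrl.get_obs(); im=get_image("wrist"); K=np.array(im["camera_matrix"]);T=np.array(im["tool_from_camera"]);R=Rq(o["ee_rot"]).as_matrix()
def pl(p,z):
    c=towld([0,0,0],im,o); d=R@T[:3,:3]@np.linalg.inv(K)@np.array([*p,1]); return (c+d*(z-c[2])/d[2])[:2]
B=np.array([pl(p,.014) for p in [(288,88),(406,84),(396,305),(295,306)]]) # FL BL BR FR
L=np.array([pl(p,.102) for p in [(328,127),(378,125),(380,194),(330,196)]])
for P in (B,L):
    c=P.mean(0); e=[P[1]-P[0],P[2]-P[1],P[3]-P[2],P[0]-P[3]]
    print(c.round(4),[np.linalg.norm(v).round(4) for v in e],"yaw",np.arctan2(e[0][1],e[0][0]).round(3),np.arctan2(-e[2][1],-e[2][0]).round(3),np.arctan2(-e[3][0],e[3][1]).round(3),np.arctan2(e[1][0],-e[1][1]).round(3))
print("jar",pl((354,288),.119))
c=B.mean(0)
for s in (.06,-.06): print(c+s*np.array([-np.sin(.165),np.cos(.165)]))
go(.539,-.2395,.25,.165); go(.539,-.2395,.128,.165)
```

```text
[ 0.5541 -0.2966] [np.float64(0.1249), np.float64(0.2589), np.float64(0.1276), np.float64(0.2563)] yaw 0.193 0.172 0.172 0.182
[ 0.5437 -0.2402] [np.float64(0.0424), np.float64(0.0592), np.float64(0.0448), np.float64(0.0593)] yaw 0.199 0.202 0.199 0.239
jar [ 0.56318151 -0.35096393]
[ 0.54425249 -0.23742142]
[ 0.56396277 -0.35579163]
go [46.5 26.9 89.9] [ 0.     0.    -0.005]
go [46.5 26.9 89.9] [ 0.    -0.     3.137]
go [ 46.5  26.9 211.9] [ 0.     0.    -0.005]
go [ 46.5  26.9 211.9] [ 0.    -0.     3.137]
```

arm_command(series=[[85,46,30,30,0,0,-0.02],[85,46,30,70,0,0,-0.02],[85,46,30,110,0,0,-0.02],[85,46,30,145,0,0,-0.02],[85,46,30,180,0,0,-0.02],[85,46,30,200,0,0,-0.02],[85,46,30,212,0,0,-0.02],[85,46,30,212,0,0,-0.02],[60,46,30,212,0,0,-0.02],[45,46,30,212,0,0,-0.02],[38,46,30,212,0,0,-0.02],[38,46,30,212,0,0,-0.02],[38,46,30,212,0,0,-0.02],[38,46,30,212,0,0,-0.02]], newtons=40)

```text
time_s: 5.48
ee_pos: [0.5428, -0.2399, 0.129]
ee_rot: [0.001, 0.641, 0.768, 0.0]
ft_force: [0.4, -0.2, 5.1]
finger_gap: 0.0437
gripper_force: 41.0
```

arm_command(series=[[38,0,0,-10,0,0,0],[38,0,0,-30,0,0,0],[38,0,0,-60,0,0,0],[38,0,0,-90,0,0,0],[38,0,0,-125,0,0,0],[38,0,0,-125,0,0,0],[38,-10,-25,-125,0,0,0],[38,-24,-65,-125,0,0,0],[38,-40,-105,-125,0,0,0],[38,-57,-148,-125,0,0,0],[38,-57,-148,-120,0,0,0],[38,-57,-148,-120,0,0,0]])

```text
time_s: 6.98
ee_pos: [0.4064, -0.3215, 0.2467]
ee_rot: [-0.001, 0.641, 0.768, 0.0]
ft_force: [1.2, 0.5, -1.8]
finger_gap: 0.0436
gripper_force: 41.5
```

Run:
```python
from h import *
im=get_image("scene"); im2=get_image("side")
a=np.hstack([im["img"][140:470,130:450],im2["img"][90:420,130:450]])
cv2.imwrite("pics/lift.png",cv2.cvtColor(cv2.resize(a,(800,412)),cv2.COLOR_RGB2BGR))
o=ctrl.get_obs();print(o["ee_pos"],o["ft_force"],o["finger_gap"],o["time_s"])
for l in ("tin",):
  for i in (im,im2):
    for d in tip_of(l,i)[:2]: print(l,d["conf"],towld(d["xyz"],i))
go(.407,-.323,.116,.18)
```

```text
[ 0.40726621 -0.32142302  0.24732451] [ 0.62741267  0.09148598 -1.13469075] 0.043123061570981 7.075
tin 0.89 [ 0.40541807 -0.31701823  0.12843322]
tin 0.62 [ 0.40808692 -0.32380953  0.13192469]
go [ -1.4  -0.7 131.7] [-0.    -0.     0.002]
go [ -1.4  -0.7 131.7] [ 0.   -0.   -3.14]
```

View pics/lift.png

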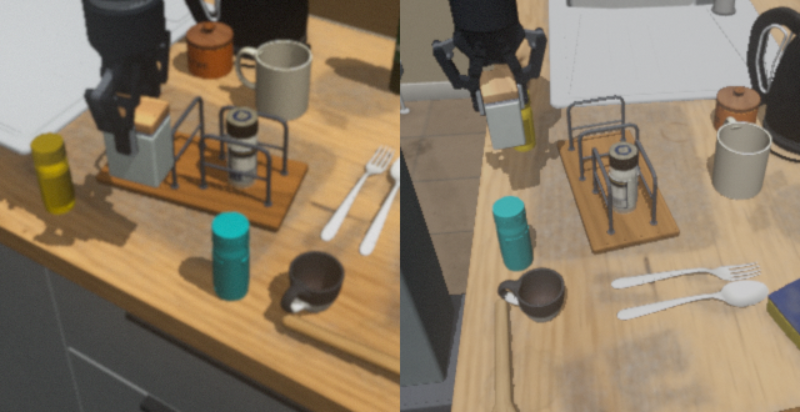

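The tin hangs upright in the grip at about (140,140) in the scene half, clear of the rack. I'll set it down on the worktop.

arm_command(series=[[38,-1,0,30,0,0,0],[38,-1,0,65,0,0,0],[38,-1,0,95,0,0,0],[38,-1,0,115,0,0,0],[38,-1,0,125,0,0,0],[38,-1,0,130,0,0,0],[38,-1,0,132,0,0,0],[38,-1,0,132,0,0,0]])

```text
time_s: 8.18
ee_pos: [0.4072, -0.3234, 0.1164]
ee_rot: [0.001, 0.641, 0.768, -0.0]
ft_force: [-0.5, 1.0, -1.3]
finger_gap: 0.0433
gripper_force: 41.5
```

arm_command(series=[[38,0,0,1,0,0,0],[38,0,0,1.5,0,0,0],[38,0,0,1.5,0,0,0]])

```text
time_s: 8.55
ee_pos: [0.4071, -0.3233, 0.1149]
ee_rot: [0.0, 0.641, 0.768, -0.0]
ft_force: [-0.2, 1.7, 3.7]
finger_gap: 0.0437
gripper_force: 41.8
```

arm_command(series=[[52,0,0,0,0,0,0],[70,0,0,0,0,0,0],[85,0,0,0,0,0,0],[85,0,0,0,0,0,0],[85,0,0,-10,0,0,0],[85,0,0,-40,0,0,0],[85,0,0,-80,0,0,0],[85,0,0,-120,0,0,0],[85,0,0,-160,0,0,0],[85,0,0,-200,0,0,0],[85,0,0,-200,0,0,0]])

```text
time_s: 9.93
ee_pos: [0.408, -0.3243, 0.3184]
ee_rot: [0.004, 0.641, 0.768, -0.0]
ft_force: [-1.2, -0.1, -0.8]
finger_gap: 0.085
gripper_force: 0.0
```

Run:
```python
from h import *
for n in ("scene","side"):
    i=get_image(n)
    for l in ("tin","jar"):
        for d in tip_of(l,i)[:1 if l=="tin" else 3]: print(n,l,d["conf"],towld(d["xyz"],i).round(3))
o=ctrl.get_obs();print(o["ee_pos"],o["joint_pos"],o["time_s"])
go(.565,-.353,.26,.175+np.pi/2)
```

```text
scene tin 0.66 [ 0.406 -0.323 -0.004]
scene jar 0.97 [ 0.567 -0.354  0.009]
scene jar 0.77 [ 0.412 -0.167 -0.003]
scene jar 0.66 [ 0.413 -0.428 -0.004]
side tin 0.65 [ 0.404 -0.325 -0.002]
side jar 0.78 [ 0.567 -0.353  0.01 ]
side jar 0.66 [ 0.41  -0.434  0.001]
side jar 0.64 [ 0.414 -0.167 -0.003]
[ 0.4064083  -0.32258795  0.31313938] [-8.13248930e-01  2.64057638e-01 -2.54825361e-01  1.05442522e+00
  6.76594104e-06  5.77622265e-01] 10.225
go [-58.4 150.7  52.8] [ 1.000e-03 -3.000e-03 -1.566e+00]
go [-58.4 150.7  52.8] [-3.000e-03 -1.000e-03  1.576e+00]
```

arm_command(series=[[85,-15,38,10,0,0,-0.18],[85,-29,75,20,0,0,-0.36],[85,-44,113,30,0,0,-0.54],[85,-58.5,151,40,0,0,-0.72],[85,-58.5,151,40,0,0,-0.9],[85,-58.5,151,40,0,0,-1.08],[85,-58.5,151,40,0,0,-1.26],[85,-58.5,151,40,0,0,-1.44],[85,-58.5,151,40,0,0,-1.57],[85,-58.5,151,40,0,0,-1.57],[85,-58.5,151,40,0,0,-1.57]])

```text
time_s: 11.6
ee_pos: [0.5657, -0.3535, 0.2737]
ee_rot: [-0.0, -0.089, 0.996, 0.0]
ft_force: [-1.0, -0.3, -0.2]
finger_gap: 0.0848
gripper_force: 0.0
```

Run:
```python
from h import *
o=ctrl.get_obs();print(o["ee_pos"],o["ee_rot"],o["joint_pos"],o["time_s"])
i=get_image("wrist"); save(i,"w2")
for f in (tip_of,spot_in):
  for d in f("jar",i)[:3]: print(d["conf"],towld(d["xyz"],i,o).round(3),pix(d["xyz"],i))
go(.565,-.353,.137,.175+np.pi/2)
```

```text
[ 0.56572582 -0.35345634  0.27367014] [-4.41301610e-04 -8.85663628e-02  9.96070087e-01  4.32273137e-04] [-6.69010321e-01  5.65924319e-01  1.06520451e-01  1.11262776e+00
  2.14600042e-05 -8.46375486e-01] 11.6
0.88 [ 0.415 -0.43   0.003] [262  23]
0.59 [ 0.56  -0.352  0.013] [320 202]
0.83 [ 0.431 -0.424  0.058] [255  25]
0.69 [ 0.557 -0.355  0.122] [318 228]
0.63 [ 0.418 -0.183  0.074] [590  67]
go [  0.7   0.7 137.1] [ 0.    -0.     0.003]
go [  0.7   0.7 137.1] [ 0.     0.    -3.138]
```

View pics/w2.png

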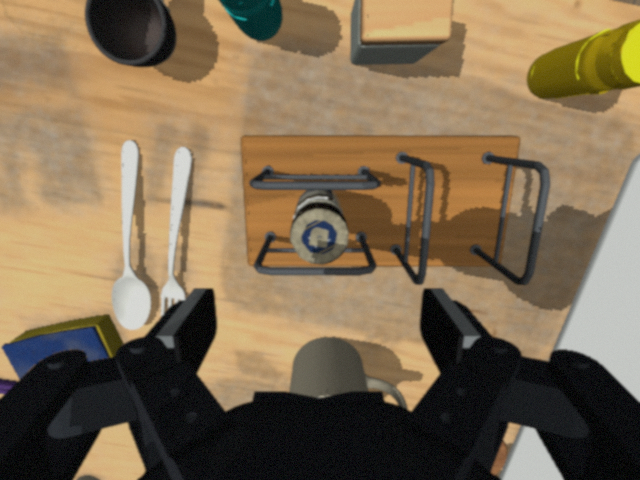

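The clear jar's cap is at (320,236), midway between its two hoops, and the space to its left and right is free. I'll descend and grip it.

arm_command(series=[[85,0,0,35,0,0,0],[85,0,0,70,0,0,0],[85,0,0,105,0,0,0],[85,0,0,125,0,0,0],[85,0,0,137,0,0,0],[85,0,0,137,0,0,0],[60,0,0,137,0,0,0],[48,0,0,137,0,0,0],[42,0,0,137,0,0,0],[34,0,0,137,0,0,0],[34,0,0,137,0,0,0],[34,0,0,137,0,0,0]], newtons=30)

```text
time_s: 13.25
ee_pos: [0.5663, -0.3536, 0.1382]
ee_rot: [0.0, -0.09, 0.996, -0.0]
ft_force: [0.1, 1.6, 5.7]
finger_gap: 0.0401
gripper_force: 30.0
```

arm_command(series=[[34,0,0,-10,0,0,0],[34,0,0,-30,0,0,0],[34,0,0,-60,0,0,0],[34,0,0,-95,0,0,0],[34,0,0,-130,0,0,0],[34,0,20,-130,0,0,0.17],[34,0,45,-130,0,0,0.34],[34,0,70,-130,0,0,0.51],[34,0,95,-130,0,0,0.68],[34,1,118,-130,0,0,0.85],[34,1,118,-130,0,0,1.02],[34,1,118,-130,0,0,1.19],[34,1,118,-130,0,0,1.36],[34,1,118,-130,0,0,1.5],[34,1,118,-130,0,0,1.57],[34,1,118,-130,0,0,1.57],[34,1,118,-130,0,0,1.57]])

```text
time_s: 15.38
ee_pos: [0.5438, -0.2378, 0.2674]
ee_rot: [-0.0, 0.64, 0.768, -0.0]
ft_force: [-0.6, 0.3, -0.4]
finger_gap: 0.0401
gripper_force: 30.3
```

Run:
```python
from h import *
im=get_image("scene"); im2=get_image("side")
a=np.hstack([im["img"][110:400,130:450],im2["img"][60:350,150:470]])
cv2.imwrite("pics/lift2.png",cv2.cvtColor(cv2.resize(a,(800,362)),cv2.COLOR_RGB2BGR))
o=ctrl.get_obs();print(o["ee_pos"],o["ft_force"],o["finger_gap"],o["time_s"])
for l in ("jar","bay_a","rack"):
  for i in (im,im2):
    for d in tip_of(l,i)[:3]: print(l,d["conf"],towld(d["xyz"],i).round(3))
go(.544,-.238,.138,.175)
```

```text
[ 0.54389843 -0.23770882  0.26742037] [ 0.0667353  -0.44412743 -1.6181681 ] 0.039899534071361945 15.475
jar 0.85 [ 0.412 -0.43  -0.   ]
jar 0.67 [ 0.41  -0.168 -0.001]
jar 0.62 [ 0.548 -0.233  0.138]
jar 0.76 [ 0.412 -0.433 -0.001]
jar 0.67 [ 0.549 -0.235  0.136]
jar 0.63 [ 0.41  -0.171 -0.004]
bay_a 0.96 [ 0.538 -0.238  0.013]
bay_a 0.77 [ 0.567 -0.355  0.011]
bay_a 0.78 [ 0.546 -0.242  0.015]
bay_a 0.72 [ 0.562 -0.356  0.016]
bay_a 0.36 [ 0.546 -0.233  0.136]
rack 0.61 [ 0.555 -0.294  0.001]
rack 0.87 [ 0.553 -0.298 -0.   ]
go [ -0.3   0.  129.4] [0.    0.    0.005]
go [ -0.3   0.  129.4] [-0.     0.    -3.136]
```

View pics/lift2.png

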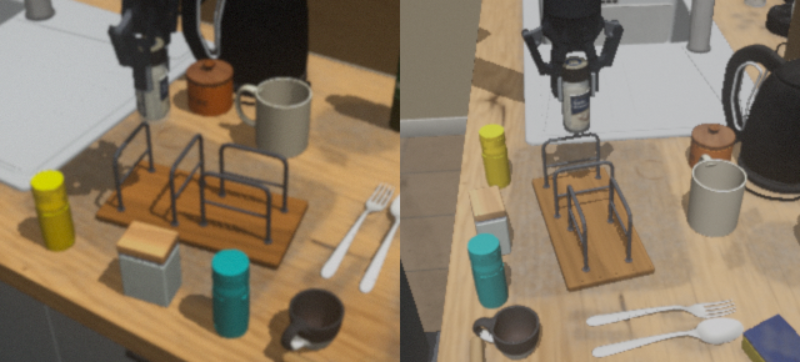

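The jar is held upright over the left bay, with its base at about (155,105) in the scene half, and the tin stands on the worktop at (150,265). I'll lower the jar.

arm_command(series=[[34,-3,-3,0,0,0,0],[34,-3,-3,30,0,0,0],[34,-3,-3,60,0,0,0],[34,-3,-3,90,0,0,0],[34,-3,-3,110,0,0,0],[34,-3,-3,120,0,0,0],[34,-3,-3,125,0,0,0],[34,-3,-3,127.5,0,0,0],[34,-3,-3,127.5,0,0,0]])

```text
time_s: 16.9
ee_pos: [0.5418, -0.2414, 0.1404]
ee_rot: [0.0, 0.641, 0.768, 0.0]
ft_force: [-0.2, -0.3, -1.1]
finger_gap: 0.0402
gripper_force: 30.4
```

arm_command(series=[[34,0,0,1,0,0,0],[34,0,0,2,0,0,0],[34,0,0,2.5,0,0,0],[34,0,0,2.5,0,0,0]])

```text
time_s: 17.4
ee_pos: [0.5418, -0.2413, 0.1381]
ee_rot: [0.001, 0.641, 0.768, 0.0]
ft_force: [-0.6, 0.5, 4.9]
finger_gap: 0.0402
gripper_force: 30.6
```

arm_command(series=[[50,0,0,0,0,0,0],[68,0,0,0,0,0,0],[85,0,0,0,0,0,0],[85,0,0,0,0,0,0],[85,0,0,-10,0,0,0],[85,0,0,-40,0,0,0],[85,0,0,-80,0,0,0],[85,0,0,-130,0,0,0],[85,-10,-30,-150,0,0,-0.18],[85,-25,-65,-150,0,0,-0.36],[85,-41,-105,-150,0,0,-0.54],[85,-57,-149,-150,0,0,-0.72],[85,-57,-149,-150,0,0,-0.9],[85,-57,-149,-150,0,0,-1.08],[85,-57,-149,-150,0,0,-1.26],[85,-57,-149,-150,0,0,-1.44],[85,-57,-149,-150,0,0,-1.57],[85,-57,-149,-150,0,0,-1.57],[85,-57,-149,-150,0,0,-1.57]])

```text
time_s: 19.77
ee_pos: [0.4051, -0.3239, 0.2877]
ee_rot: [0.0, -0.089, 0.996, -0.0]
ft_force: [-0.2, 0.4, 0.2]
finger_gap: 0.0853
gripper_force: 0.0
```

Run:
```python
from h import *
o=ctrl.get_obs(); w=get_image("wrist"); save(w,"w3")
print(o["ee_pos"],o["ee_rot"],o["joint_pos"],o["time_s"])
for n,i in (("w",w),("scene",get_image("scene")),("side",get_image("side"))):
  for l in ("tin","jar"):
    for d in tip_of(l,i)[:3]: print(n,l,d["conf"],towld(d["xyz"],i,o).round(3),pix(d["xyz"],i))
go(.405,-.324,.117,.18+np.pi/2)
```

```text
[ 0.40513818 -0.32390508  0.28774996] [ 1.34462013e-04 -8.86006347e-02  9.96067210e-01 -1.51977821e-04] [-8.16815646e-01  2.80141535e-01 -3.00372336e-01  9.89877320e-01
  2.39553866e-05 -9.94249578e-01] 19.775
w tin 0.69 [ 0.402 -0.324 -0.001] [319 198]
w jar 0.67 [ 0.542 -0.237  0.013] [372 334]
w jar 0.62 [ 0.412 -0.432  0.002] [214 190]
w jar 0.57 [ 0.412 -0.167 -0.002] [460 233]
scene tin 0.61 [ 0.404 -0.32  -0.001] [250 343]
scene jar 0.82 [ 0.412 -0.168 -0.002] [179 304]
scene jar 0.76 [ 0.411 -0.429 -0.004] [314 371]
scene jar 0.7 [ 0.544 -0.237  0.009] [261 268]
side tin 0.92 [ 0.405 -0.326 -0.   ] [224 255]
side jar 0.85 [ 0.413 -0.436  0.   ] [226 299]
side jar 0.82 [ 0.546 -0.236  0.01 ] [294 217]
side jar 0.81 [ 0.409 -0.17  -0.004] [228 207]
go [ 1.000e-01 -1.000e-01  1.704e+02] [ 0.    -0.    -0.001]
go [ 1.000e-01 -1.000e-01  1.704e+02] [-0.    -0.     3.141]
```

View pics/w3.png

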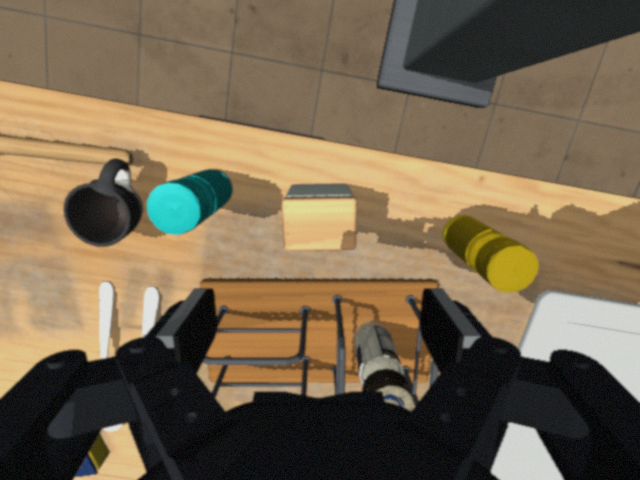

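The jar stands in the left bay, at wrist (385,370). The tin, with its lid around (320,222), is square to the gripper between the fingers, and the turquoise and yellow jars are clear. I'll descend and grip.

arm_command(series=[[85,0,0,35,0,0,0],[85,0,0,75,0,0,0],[85,0,0,115,0,0,0],[85,0,0,145,0,0,0],[85,0,0,163,0,0,0],[85,0,0,170,0,0,0],[85,0,0,170,0,0,0],[66,0,0,170,0,0,0],[60,0,0,170,0,0,0],[54,0,0,170,0,0,0],[54,0,0,170,0,0,0],[54,0,0,170,0,0,0]], newtons=40)

```text
time_s: 21.72
ee_pos: [0.4056, -0.3243, 0.1184]
ee_rot: [0.001, -0.09, 0.996, -0.001]
ft_force: [-0.6, 1.7, 6.9]
finger_gap: 0.0597
gripper_force: 44.0
```

arm_command(series=[[54,0,0,-10,0,0,0],[54,0,0,-30,0,0,0],[54,0,0,-60,0,0,0],[54,0,0,-100,0,0,0],[54,0,0,-140,0,0,0],[54,0,0,-140,0,0,0],[54,-30,-12,-140,0,0,0],[54,-70,-28,-140,0,0,0],[54,-110,-44,-140,0,0,0],[54,-140,-56,-140,0,0,0],[54,-152,-60,-140,0,0,0],[54,-152,-60,-140,0,0,0],[54,-152,-60,-140,0,0,0]])

```text
time_s: 23.35
ee_pos: [0.5644, -0.3555, 0.2564]
ee_rot: [-0.001, -0.089, 0.996, 0.001]
ft_force: [0.0, 0.1, -1.7]
finger_gap: 0.0595
gripper_force: 43.8
```

Run:
```python
from h import *
im=get_image("scene"); im2=get_image("side")
a=np.hstack([im["img"][110:400,130:450],im2["img"][60:350,150:470]])
cv2.imwrite("pics/lift3.png",cv2.cvtColor(cv2.resize(a,(800,362)),cv2.COLOR_RGB2BGR))
o=ctrl.get_obs();print(o["ee_pos"],o["ft_force"],o["finger_gap"],o["time_s"])
for l in ("tin","bay_b","rack"):
  for i in (im,im2):
    for d in tip_of(l,i)[:2]: print(l,d["conf"],towld(d["xyz"],i).round(3))
go(.565,-.356,.133,.175+np.pi/2)
```

```text
[ 0.56449843 -0.35568247  0.25711263] [-0.11880174  0.424969   -1.45857489] 0.059399149248971106 23.45
tin 0.62 [ 0.565 -0.352  0.134]
tin 0.4 [ 0.553 -0.296 -0.001]
tin 0.86 [ 0.565 -0.357  0.134]
tin 0.16 [ 0.751 -0.289 -0.001]
bay_b 0.72 [ 0.564 -0.357  0.01 ]
bay_b 0.63 [ 0.54  -0.237  0.014]
bay_b 0.57 [ 0.564 -0.357  0.017]
rack 0.68 [ 0.554 -0.294 -0.003]
rack 0.58 [ 0.553 -0.3    0.   ]
go [  0.2   0.  124.7] [-0.     0.     0.004]
go [  0.2   0.  124.7] [-0.    -0.    -3.138]
```

View pics/lift3.png

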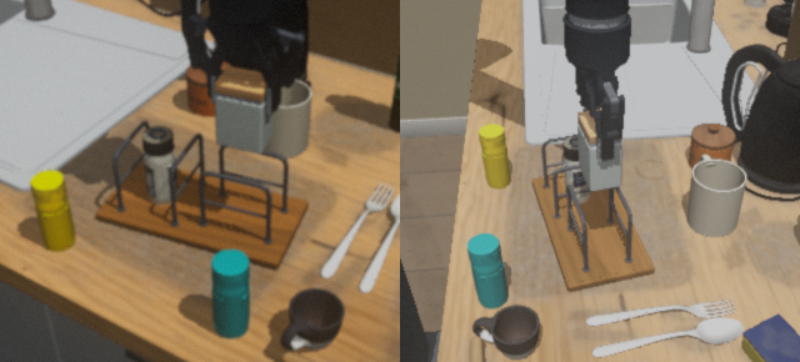

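The tin hangs upright over the right bay, at scene-half (243,125), and the jar stands in the left bay at (160,165). The tin is centred to within about 2 mm, so I'll lower it slowly.

arm_command(series=[[54,0,-1,20,0,0,0],[54,0,-1,40,0,0,0],[54,0,-1,60,0,0,0],[54,0,-1,80,0,0,0],[54,0,-1,100,0,0,0],[54,0,-1,112,0,0,0],[54,0,-1,119,0,0,0],[54,0,-1,122,0,0,0],[54,0,-1,122,0,0,0]])

```text
time_s: 24.88
ee_pos: [0.5658, -0.357, 0.1358]
ee_rot: [0.0, -0.089, 0.996, -0.0]
ft_force: [-0.5, -0.6, -1.5]
finger_gap: 0.0596
gripper_force: 43.8
```

arm_command(series=[[54,0,0,1,0,0,0],[54,0,0,2,0,0,0],[54,0,0,3,0,0,0],[54,0,0,3.5,0,0,0],[54,0,0,3.5,0,0,0]])

```text
time_s: 25.5
ee_pos: [0.5656, -0.3569, 0.1325]
ee_rot: [0.0, -0.09, 0.996, -0.0]
ft_force: [-2.0, 0.7, 3.7]
finger_gap: 0.0596
gripper_force: 44.1
```

arm_command(series=[[68,0,0,0,0,0,0],[78,0,0,0,0,0,0],[85,0,0,0,0,0,0],[85,0,0,0,0,0,0],[85,0,0,-10,0,0,0],[85,0,0,-40,0,0,0],[85,0,0,-80,0,0,0],[85,0,0,-120,0,0,0],[85,40,0,-160,0,0,0],[85,80,0,-200,0,0,0],[85,80,0,-200,0,0,0],[85,80,0,-200,0,0,0]])

```text
time_s: 27.0
ee_pos: [0.4869, -0.3711, 0.3323]
ee_rot: [0.0, -0.089, 0.996, -0.0]
ft_force: [0.8, -0.2, -0.4]
finger_gap: 0.0847
gripper_force: 0.0
```

Run:
```python
from h import *
o=ctrl.get_obs();print(o["ee_pos"],o["ft_force"],o["time_s"])
w=get_image("wrist"); s=get_image("scene"); si=get_image("side")
cv2.imwrite("pics/fin.png",cv2.cvtColor(cv2.resize(np.hstack([w["img"],s["img"]]),(800,300)),cv2.COLOR_RGB2BGR))
for i in (w,s,si):
  for l in ("tin","jar","rack","cup","canister","mug"):
    for d in tip_of(l,i)[:3 if l=="jar" else 1]: print(l,round(d["conf"],2),towld(d["xyz"],i,o).round(3))
```

```text
[ 0.48692511 -0.37114892  0.33227466] [ 0.75656708 -0.20030856 -0.35004376] 27.0
tin 0.67 [ 0.562 -0.356  0.012]
jar 0.64 [ 0.411 -0.434 -0.001]
jar 0.62 [ 0.539 -0.24   0.015]
jar 0.59 [ 0.411 -0.167  0.   ]
rack 0.62 [ 0.556 -0.299 -0.001]
canister 0.62 [ 0.565 -0.355  0.013]
mug 0.86 [ 0.75  -0.288  0.003]
tin 0.59 [ 0.562 -0.357  0.011]
jar 0.78 [ 0.411 -0.166 -0.003]
jar 0.73 [ 0.544 -0.241  0.011]
jar 0.63 [ 0.41  -0.428 -0.002]
rack 0.62 [ 0.564 -0.355  0.012]
cup 0.82 [ 0.431 -0.522 -0.002]
canister 0.68 [ 0.784 -0.154 -0.003]
mug 0.83 [ 0.754 -0.291 -0.004]
tin 0.56 [ 0.567 -0.358  0.01 ]
jar 0.82 [ 0.41  -0.436 -0.003]
jar 0.8 [ 0.55  -0.237  0.007]
jar 0.66 [ 0.408 -0.169 -0.003]
cup 0.91 [ 0.429 -0.521  0.001]
canister 0.95 [ 0.784 -0.157  0.   ]
mug 0.84 [ 0.751 -0.292 -0.003]
```

View pics/fin.png

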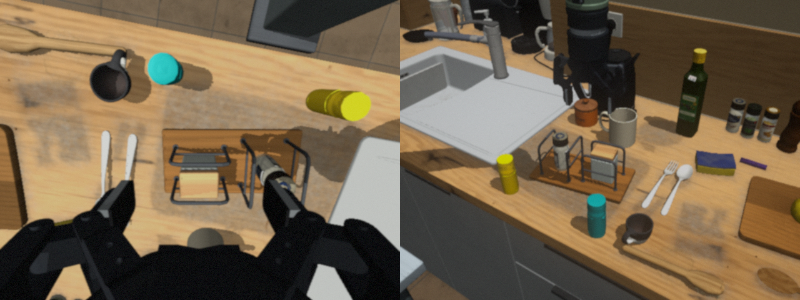

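The tin stands square in the right bay at (200,180) and the jar upright in the left bay at (270,170). The other things haven't moved and the gripper is clear, so I'm handing the job in.

```bash
python3 -c "
from cell import job
print(job.finish_job())"
```

```text
the job is handed in; nothing more can be done
None
```

I swapped the tin and the jar: each measured within about 5 mm of the middle of the other's bay, upright and released. The cup, canister and mug had not moved. I handed the job in at about 27 s, and no verdict was returned.

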